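# Set a circuit board up on the folding inspection easel

## Robot

A 7-joint arm with a two-finger parallel gripper is mounted at the origin on the work surface. World frame = base frame: x ahead of the robot, y to its left, z up, the work surface at z = 0. Lengths are in mm, angles in rad, forces in N, time in s.
With the tool pointing down it reaches from about 400 to 900 mm from the base axis. Payload 5.5 kg.
Tool frame: the origin (TCP) lies at the very end of the fingers, on their centre line; the grasp point (between the pads) lies 19 mm behind it (r.pinch_z is the distance from the TCP to the grasp point, in mm); z points along the fingers, y is the line along which they close (so a half turn about z gives the same grasp; the last joint's range is limited). The gripper opens to 92 mm and grips with 3 to 60 N. Pads are 19 mm wide; open, the fingers measure 130 mm over their backs; the gripper's body (75 mm by 190 mm) begins 47 mm behind the grasp point.
Start: joints at [-0.895, 0.501, -0.427, 1.55, 0.221, 1.138, -0.21], TCP at [260.728, 595.417, 226.729] pointing down, gripper open.
Joint ranges: [-2.88, 2.88], [-0.31, 2.03], [-1.54, 1.56], [0.2, 2.42], [-1.41, 4.55], [0.19, 2.02], [-2.57, 2.57]. Speed limits (rad/s): [2.57, 2.57, 3.14, 3.14, 3.14, 3.14, 3.14].

## Interface

Orientations are given as a unit quaternion [w, x, y, z].
In Python, from cell import r gives the robot as it stands.
- The arm moves only by the tool send_rows, never from a script. Its arguments are lists of equal length, an entry for each row: "slide": the shift along the tool's x, y, z as a fraction of full scale, a list of three; "dr": the turn, a rotation vector about the tool's x, y, z as a fraction of full scale, a list of three. A call has 1 to 12 rows; each row shifts and turns the commanded pose from where the row before left it, along the tool's axes as they then stand; what a row does not reach is not made up. Full scale, the value 1, is 2 cm for a shift and 4 degrees for a turn. A row lasts 1/12 s, in which the tool goes at most 41.7 mm and 7.16 degrees, less where a joint would pass 70% of its speed; a pose out of reach is approached as far as the arm can. A call with a number of a shift or a turn outside -1 to 1 is refused whole. A call with a gripper value outside its range is refused whole. "jaw" is the opening, from 0 (shut) to 1 (fully open), set as the call begins (left out, the last holds). The fingers move at their own pace and stop on an object; "squeeze" is the grip in N (left out, the last holds). Time passes only in rows, so rows that do not move let the fingers close. It gives the time, the measured TCP pose, the force, the opening and the grip force at its end, in the units of the state.
- r.get_obs(): the state, without advancing time (a new reading comes with each control period).
- r.get_image(name): name is "side" or "top" or "wrist"; returns (picture, depth): 480x640x3 uint8, red, green, blue; 480x640 float32, mm along the optical axis (not along the pixel's ray), 0 where there is no reading.
- r.camera_info(name): a dict with "fov_y" (degrees; the focal length in pixels is half the picture's height over the tangent of half this angle, whatever the lens; pixels are square), "cx", "cy" (the principal point, pixels), "world_to_cam" (4x4, takes a point from world to camera coordinates). Camera axes: x right, y up, looking along -z (the intrinsics and any distortion apply to the point x, -y, -z); pixel columns grow to the right and rows downward; lengths in mm; the calibration is good to about 2 mm. The wrist camera is an equidistant fisheye: a pixel r from the principal point sees the ray r / f radians off the axis. A picture is of the moment at which its call begins: read the wrist's pose just before it. camera_info takes no time and is no camera call; for the wrist camera it gives the pose at the moment of the call.
- r.sign_off(): hands the job in; it is judged then, once.
The state is a dict: "time": time; "joints": joint angles; "joint_vel": joint speeds; "joint_torque": joint torques, N m; "ee_pos": TCP position; "eef_rot": TCP orientation; "force": force on the tool from outside, world axes, zero at the start; "torque": the same for the moment, N m; "grip_width": finger opening in mm; "finger_force": force on a finger pad.
Only numpy, scipy, OpenCV 4.12 (cv2) and the standard library are available. Lean on these libraries where they do the work, as an engineer would, in place of code of your own. Each camera call takes 0.05 s, during which the arm holds its last target. There are 200 camera calls.

## Task

Lift the easel's folded back rest by its orange rod until it snaps fully open, then take the red circuit board out of the rack and stand it gently on the easel, centred, lower edge behind the lip and leaning flat against the open rest, and let go of it. Then turn the blue keeper until it clicks fully across in front of the board. Leave the other boards and the things lying about where they are.

Things in the scene. Friction and masses are not known exactly. Their poses are not given: they have to be found in the camera images.
- stand: Black folding easel, fixed. Origin: middle of its underside, below the hinge axis. +x = its front (away from the robot, within 0.3 rad), +y its left, z up. Base plate x -75 to 40, y +-58 mm, top 10 mm up; an ear at y -58 to -128 mm carries the blue keeper. The aluminium rest hinges about y at x = 0, 26 mm up.
- seat (a point): Middle of the easel's channel floor (x = 12.5 mm, 10 mm up in the easel's frame; same axes), where the board's lower edge belongs. The channel runs along y between the hinge and the front lip: lip inner face 12.5 mm ahead of this point, 5 mm thick, 116 mm wide, 12 mm high.
- rest (a joint): Angle of the rest: 0 = folded flat to the easel's -x, 1.2 = fully open, leaning back, 69 degrees from level. An over-centre spring holds it at both ends: below 0.6 it pulls shut, beyond 0.6 it snaps fully open. Spring torque 0.3 N m at the ends: lifting takes about 6 N at the rod, and over 5 N against the top of the open rest folds it.
- rest_face (a point): Point on the rest's supporting face (up when folded), mid-width, 40 mm from the hinge axis; z = out of the face, -x = towards the free end. The rest is aluminium, 106 mm wide, 6 mm thick (hinge axis in its mid-plane), 65 mm long; beyond 35 mm from the hinge its middle 68 mm are cut out, so that a finger fits behind the board.
- rod (a point): Orange pull rod along y, 10 mm thick, on the left (+y) edge of the rest, clear of the base: easel y = 58 to 102 mm. Point: on its axis at y = 82 mm. It lies 58 mm from the hinge and 6 mm to the face side of the rest's mid-plane (folded: x = -58 mm, 32 mm above the easel's underside). It moves with the rest and can turn between the fingers.
- keeper (a joint): Angle of the blue keeper about an upright axis at easel x = 27.5, y = -100 mm; grows anticlockwise from above. 0 = out (arm to the front, 0.17 rad left of the easel's +x), 1.4 = across (arm along the easel's +y, close in front of the board, above the lip). Sprung to both ends, it clicks over by itself past 0.7; torque up to 0.06 N m.
- keeper_grip (a point): Grip bar of the blue keeper, on its axis: 36 mm long (this x, along the arm), 13 mm thick (this y). Its top is 10 mm above this point; beside it is clear down to the round foot 22 mm below (16 mm radius). Under the bar the arm, 8 mm wide, reaches 74 mm from the axis, 16 to 24 mm below this point.
- red_board_mid (a point): Red circuit board in a black frame, 12 mm thick (its x), 100 mm wide (its y), 95 mm high (its z), 110 to 210 g. Starts on edge in one of the rack's slots. Point: its centre, 47.5 mm above its lower edge. Take it by its top edge, across the thickness. On the easel it leans flat against the rest.
- red_board_foot (a point): Middle of the lower face of the red board; axes as the board's.
- rack: White board rack, fixed, 190 x 130 mm; origin at the middle of its underside, floor 6 mm up. Three slots along its y, at x = -55, 0, 55 mm, each between two ribs 15 mm apart with tops 32 mm up. A board stands in each; which colour is where varies. The rack may be left or right of the easel.
- green_board_mid (a point): Green circuit board of the same size as the red one, 160 g, standing in another slot of the rack. Point: its centre. Bystander: leave it there.
- blue_board_mid (a point): Blue circuit board of the same size as the red one, 160 g, standing in another slot of the rack. Point: its centre. Bystander: leave it there.
- driver: Screwdriver with blue handle, 120 mm, lying on the mat between easel and rack. Bystander.
- fan: Loose black laptop fan, 75 x 75 x 10 mm, lying on the far part of the mat. Bystander.
- ssd: Silver storage module, 80 x 22 x 5 mm, lying on the far part of the mat. Bystander.
- spudger: Black plastic pry tool, 170 mm long, lying on the far part of the mat. Bystander.
- paste_jar: Small jar with yellow lid, 44 mm across, 45 mm high, on the far part of the mat. Bystander.

How it is judged (in metres and radians):
On the way, in this order (a step that is already met when the one before it is completed fails the run):
1. the back rest is snapped fully open (value of joint rest above 1.12 rad), for 0.2 s.
2. the red board leans flat on the open rest, foot behind the lip, released, with the keeper still out (value of joint rest above 1.12 rad and x of red_board_foot in the frame of stand between 0.004 and 0.028 m and y of red_board_foot in the frame of stand between -0.018 and 0.018 m and z of red_board_foot in the frame of stand below 0.018 m and angle between red_board_mid's own z axis and vertical below 0.6 rad and angle between the x axis of red_board_mid and the z axis of rest_face, either way round below 0.15 rad and contact force between the fingers and red_board below 0.3 N and linear speed of red_board below 0.03 m/s and value of joint keeper below 0.4 rad), for 0.3 s.
3. the keeper is clicked fully across (value of joint keeper above 1.25 rad), for 0.2 s.
At the end, for the whole second after the job is handed in: Rest over 1.12 rad; red board released, at rest and upright, parallel to the rest within 0.15 rad, middle of its foot 4 to 28 mm before the hinge line, within 18 mm of the middle sideways, under 18 mm above the easel's underside; keeper over 1.25 rad (value of joint rest above 1.12 rad and x of red_board_foot in the frame of stand between 0.004 and 0.028 m and y of red_board_foot in the frame of stand between -0.018 and 0.018 m and z of red_board_foot in the frame of stand below 0.018 m and angle between red_board_mid's own z axis and vertical below 0.6 rad and angle between the x axis of red_board_mid and the z axis of rest_face, either way round below 0.15 rad and contact force between the fingers and red_board below 0.3 N and linear speed of red_board below 0.03 m/s and value of joint keeper above 1.25 rad); the robot touches nothing.
It fails at once if the green board is shifted by more than 30 mm or tipped (distance of green_board_mid from where it was at the start of the episode above 0.03 m or angle between green_board_mid's own z axis and vertical above 0.5 rad).
It fails at once if the blue board is shifted by more than 30 mm or tipped (distance of blue_board_mid from where it was at the start of the episode above 0.03 m or angle between blue_board_mid's own z axis and vertical above 0.5 rad).
It fails at once if the screwdriver, fan, silver module, pry tool or jar is shifted by more than 40 mm (distance of any of driver, fan, ssd, spudger, paste_jar from where it was at the start of the episode above 0.04 m).
It fails at once if the red board is dropped: faster than 0.6 m/s while close over the stand (horizontal distance between red_board_foot and stand below 0.06 m and z of red_board_foot in the frame of stand below 0.05 m and linear speed of red_board above 0.6 m/s).
It also fails if it takes over 64 s, if anything falls off the work surface, if the arm or the gripper's body presses on something with over 40 N, if the wrist force passes 120 N, or if a joint passes its speed limit or range.

## Working session

There is one attempt and no reset: what is moved stays moved. The work goes in short steps, Python scripts to look and compute and a tool call to move; the robot and the scene stay as the last step left them, time stands still between calls to the robot, and variables do not carry over. Pictures are saved under pics/ and viewed, at most 10 in all, crops included, and the job is handed in when it is done.

Besides the shell and the picture viewer there is one more tool, called after "Call:" by a JSON object that holds its "fn" and its "kwargs", one argument or row to a line. send_rows: Moves the arm, as the interface text tells. Shift numbers are shares of 2 cm and turn numbers shares of 4 degrees, none past 1 either way. Its arguments: {"type":"object","properties":{"slide":{"type":"array"},"dr":{"type":"array"},"jaw":{"type":"number"},"squeeze":{"type":"number"}},"required":["slide","dr"]}

```bash
ls; mkdir -p pics
python3 - <<'E'
from cell import r
import cv2,numpy as np
o=r.get_obs();print(o)
for n in("top","side"):
    im,d=r.get_image(n);ci=r.camera_info(n);print(n,ci)
    cv2.imwrite(f"pics/{n}0.png",im[:,:,::-1]);np.savez(f"pics/{n}0.npz",im=im,d=d,**ci)
E
```

```text
pics
{'time': 0.0, 'joints': array([-0.89480451,  0.50184546, -0.42677934,  1.55146484,  0.2207984 ,
        1.13829768, -0.21029737]), 'joint_vel': array([-9.92701528e-04,  4.81319083e-04, -7.63053320e-04, -8.07726309e-04,
       -1.85790360e-03, -2.20844983e-05,  1.38174639e-03]), 'joint_torque': array([ 1.00901198e-03, -5.66600919e+01, -5.81521511e+00, -2.79106683e+01,
       -6.83970773e-02,  3.10022396e-02,  2.02421925e-04]), 'ee_pos': array([260.52065887, 594.73185853, 225.67263248]), 'eef_rot': array([-2.30160354e-04,  2.04909385e-01,  9.78780457e-01, -9.52456326e-04]), 'force': array([-0.5499582 , -0.7085597 , -0.58150111]), 'torque': array([ 0.01200322, -0.003342  , -0.04290287]), 'finger_force': 0.0, 'grip_width': 92.16137256834774}
top {'fov_y': 46.836501629000765, 'cx': 317.91009112071754, 'cy': 234.0843849278729, 'world_to_cam': array([[-8.54506744e-03, -9.99938844e-01,  7.02066353e-03,
        -1.80337688e+00],
       [ 9.90434912e-01, -7.49650598e-03,  1.37776948e-01,
        -6.10081202e+02],
       [-1.37715892e-01,  8.13082358e-03,  9.90438399e-01,
        -1.03018835e+03],
       [ 0.00000000e+00,  0.00000000e+00,  0.00000000e+00,
         1.00000000e+00]])}
side {'fov_y': 53.987980494888596, 'cx': 328.789290049237, 'cy': 237.43592885447816, 'world_to_cam': array([[ 7.39117326e-01, -6.73289713e-01, -1.96606432e-02,
        -4.51029708e+02],
       [ 4.34018153e-01,  4.53724917e-01,  7.78307100e-01,
        -2.91119275e+02],
       [-5.15105640e-01, -5.83793339e-01,  6.27575905e-01,
        -6.73806057e+02],
       [ 0.00000000e+00,  0.00000000e+00,  0.00000000e+00,
         1.00000000e+00]])}
```

View pics/top0.png

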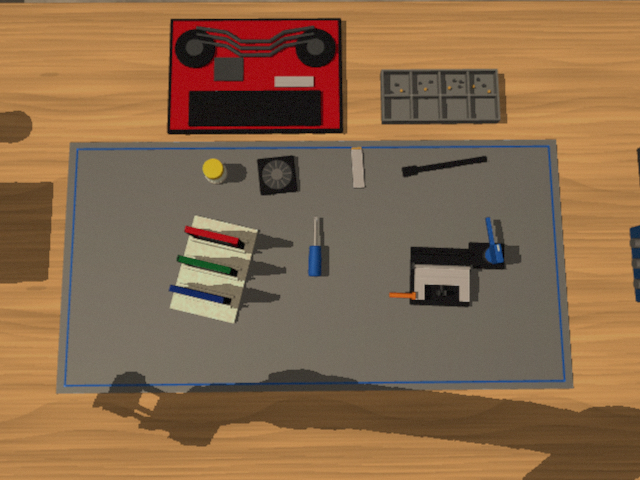

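View pics/side0.png

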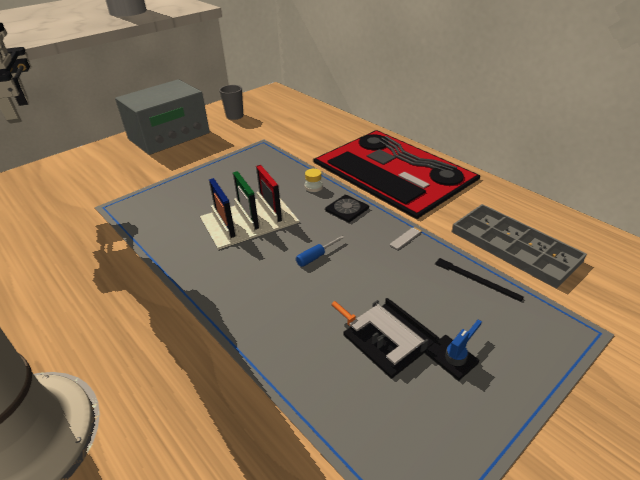

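The top view shows the rack on the left with red (213,237), green and blue boards, the easel at (440,275) with the orange rod at (403,296), the keeper at (493,245), and the driver at (316,248) between them. The side view agrees.

```bash
cat > h.py <<'E'
import numpy as np,cv2
def cloud(im,d,ci):
    f=240/np.tan(np.radians(float(ci["fov_y"])/2));v,u=np.mgrid[:480,:640]
    P=np.stack([(u-ci["cx"])/f*d,-(v-ci["cy"])/f*d,-d],-1)
    M=np.linalg.inv(ci["world_to_cam"]);return P@M[:3,:3].T+M[:3,3]
def masks(im):
    h,s,v=cv2.split(cv2.cvtColor(np.ascontiguousarray(im),cv2.COLOR_RGB2HSV))
    sv=(s>130)&(v>60)
    return dict(red=sv&((h<5)|(h>172)),orange=sv&(h>6)&(h<16)&(s>190),blue=sv&(h>100)&(h<125),green=sv&(h>50)&(h<80),
      white=(s<70)&(v>150),al=(s<40)&(v>120),black=(v<45))
def axis(p):
    c=p.mean(0);w,V=np.linalg.eigh(np.cov((p-c).T));return c,V[:,-1]
E
python3 - <<'E'
from h import *
for n in("top","side"):
    z=np.load(f"pics/{n}0.npz");P=cloud(z["im"],z["d"],z);m=masks(z["im"]);z0=P[...,2]
    X,Y=P[...,0],P[...,1]
    work=(X>300)&(X<800)&(abs(Y)<450)&(X<700)
    for k,lo,hi,ya,yb in(("red",80,130,50,400),("green",80,130,50,400),("blue",80,130,50,400),("orange",15,60,-300,0),("blue",15,100,-400,-150),("al",15,60,-260,-60),("black",18,30,-330,-60),("black",6,14,-330,-60)):
        q=P[m[k]&work&(z0>lo)&(z0<hi)&(Y>ya)&(Y<yb)]
        if len(q)<8: print(n,k,len(q));continue
        c,a=axis(q[:,:2]);rc=cv2.minAreaRect(q[:,:2].astype(np.float32))
        print(n,k,len(q),"mean",q.mean(0).round(1),"axis",a.round(3),"z%",np.percentile(q[:,2],[5,50,95]).round(),"rect",np.round(rc[0],1),np.round(rc[1],1),round(rc[2],1))
E
```

```text
top red 362 mean [601.1 188.  104.4] axis [0.242 0.97 ] z% [101. 105. 107.] rect [601.3 188.6] [98.9 12.4] 76.3
top green 311 mean [548.2 200.2 104.6] axis [0.237 0.972] z% [102. 105. 107.] rect [547.9 200.2] [96.5 11.3] 76.2
top blue 302 mean [495.1 212.6 104.7] axis [0.241 0.971] z% [102. 105. 108.] rect [495.1 212.6] [97.1  9.9] 76.2
top orange 124 mean [ 491.6 -170.2   39.3] axis [0.06  0.998] z% [35. 39. 43.] rect [ 490.2 -168. ] [13.4 49. ] 0.6
top blue 367 mean [ 581.5 -342.1   46.7] axis [-0.998 -0.055] z% [31. 40. 66.] rect [ 594.9 -351.5] [37.2 89.3] 87.4
top al 6
top black 226 mean [ 559.9 -245.8   24.1] axis [-0.  1.] z% [18. 25. 29.] rect [ 528.8 -252. ] [130.8 110. ] 86.4
top black 1147 mean [ 536.9 -257.4   12.2] axis [-0.694  0.72 ] z% [10. 12. 14.] rect [ 534.3 -258.2] [140.4 125.4] 87.4
side red 210 mean [598.7 188.3  99.1] axis [0.243 0.97 ] z% [ 82. 104. 106.] rect [599.9 188.8] [97.5 13. ] 75.9
side green 129 mean [545.7 198.5 104.7] axis [0.238 0.971] z% [103. 105. 106.] rect [546.2 200.7] [98.4 11.4] 76.8
side blue 139 mean [491.9 210.  104.6] axis [0.245 0.97 ] z% [103. 104. 106.] rect [492.9 213.8] [99.9 11.9] 76.1
side orange 140 mean [ 488.9 -172.3   39.1] axis [0.052 0.999] z% [34. 40. 42.] rect [ 489.4 -168.3] [47.9 13.6] 87.5
side blue 509 mean [ 573.  -349.6   47. ] axis [-0.991 -0.134] z% [31. 42. 65.] rect [ 593.8 -349.2] [30.7 91.6] 87.4
side al 462 mean [ 525.1 -223.1   32.6] axis [-0.435  0.9  ] z% [31. 33. 34.] rect [ 518.4 -226.4] [69.  70.2] 6.5
side black 387 mean [ 556.6 -254.4   23.8] axis [0.034 0.999] z% [19. 24. 28.] rect [ 537.6 -254.2] [ 98.  112.5] 9.3
side black 1487 mean [ 513.2 -264.7   12.4] axis [-0.658  0.753] z% [ 9. 13. 14.] rect [ 532.5 -259.2] [140.  129.4] 87.0
```

```bash
cat >> h.py <<'E'
from scipy.spatial.transform import Rotation as Ro
def Rt(yawdeg,tilt=0):
    """tool y at world yaw, z down; then tilt (deg) about world axis perpendicular to tool y (top leans to -tool y when >0)"""
    a=np.radians(yawdeg);y=np.array([np.cos(a),np.sin(a),0]);z=np.array([0,0,-1.]);x=np.cross(y,z)
    t=np.radians(tilt);z2=z*np.cos(t)+y*np.sin(t);y2=np.cross(z2,x)
    return np.stack([x,y2,z2],1)
def plan(p0,q0,p1,R1):
    w,x,y,z=q0;R0=Ro.from_quat([x,y,z,w]).as_matrix() if np.ndim(q0)==1 else q0
    dr=np.degrees(Ro.from_matrix(R0.T@R1).as_rotvec())/4
    d=np.asarray(p1)-p0
    print("turn units",dr.round(2),"| slide units before turn",(R0.T@d/20).round(2),"| after turn",(R1.T@d/20).round(2))
E
python3 - <<'E'
from h import *
from cell import r
o=r.get_obs();p=o["ee_pos"];q=o["eef_rot"]
plan(p,q,[420,300,225],Rt(-3.2))
R0=Ro.from_quat([q[1],q[2],q[3],q[0]]).as_matrix()
print((R0.T@(np.array([488,-168,150])-[420,300,225])/20).round(2),(Rt(-3.2).T@(np.array([488,-168,150])-[420,300,225])/20).round(2))
E
```

```text
turn units [-2.000e-02  1.000e-02  1.739e+01] | slide units before turn [-13.21 -10.3    0.06] | after turn [-14.27   8.78   0.04]
[-12.5  -20.06   3.78] [-23.17   4.7    3.75]
```

Call:
{"fn": "send_rows", "kwargs": {
  "slide": [
    [-1,-0.79,0],
    [-1,-0.79,0],
    [-1,-0.79,0],
    [-1,-0.79,0],
    [-1,-0.79,0],
    [-1,-0.79,0],
    [-1,-0.79,0],
    [-1,-0.79,0],
    [-1,-0.79,0],
    [-1,-0.79,0],
    [-1,-0.79,0],
    [-1,-0.79,0]
  ],
  "dr": [
    [0,0,0],
    [0,0,0],
    [0,0,0],
    [0,0,0],
    [0,0,0],
    [0,0,0],
    [0,0,0],
    [0,0,0],
    [0,0,0],
    [0,0,0],
    [0,0,0],
    [0,0,0]
  ],
  "jaw": 0.5
}}

```text
time: 1.1
ee_pos: [404.7, 324.1, 226.4]
eef_rot: [-0.0, 0.205, 0.979, -0.0]
force: [1.7, -0.3, 0.9]
grip_width: 46.0
finger_force: 0.0
```

Call:
{"fn": "send_rows", "kwargs": {
  "slide": [
    [-0.7,-1,0],
    [-0.7,-1,0],
    [-0.7,-1,0],
    [-0.7,-1,0],
    [-0.7,-1,0],
    [-0.7,-1,0],
    [-0.7,-1,0],
    [-0.7,-1,0],
    [-0.7,-1,0],
    [-0.7,-1,0],
    [-0.7,-1,0],
    [-0.7,-1,0]
  ],
  "dr": [
    [0,0,0],
    [0,0,0],
    [0,0,0],
    [0,0,0],
    [0,0,0],
    [0,0,0],
    [0,0,0],
    [0,0,0],
    [0,0,0],
    [0,0,0],
    [0,0,0],
    [0,0,0]
  ]
}}

```text
time: 2.1
ee_pos: [461.9, 37.0, 226.5]
eef_rot: [-0.0, 0.205, 0.979, -0.0]
force: [1.8, -0.7, 0.4]
grip_width: 45.8
finger_force: 0.0
```

Call:
{"fn": "send_rows", "kwargs": {
  "slide": [
    [-0.6,-1,0],
    [-0.6,-1,0],
    [-0.6,-1,0],
    [-0.6,-1,0],
    [-0.6,-1,0],
    [-0.6,-1,0],
    [-0.6,-1,0],
    [-0.6,-1,0]
  ],
  "dr": [
    [0,0,0],
    [0,0,0],
    [0,0,0],
    [0,0,0],
    [0,0,0],
    [0,0,0],
    [0,0,0],
    [0,0,0]
  ]
}}

```text
time: 2.77
ee_pos: [485.5, -147.9, 226.4]
eef_rot: [-0.0, 0.205, 0.979, 0.0]
force: [0.8, 0.4, 0.3]
grip_width: 45.8
finger_force: 0.0
```

Call:
{"fn": "send_rows", "kwargs": {
  "slide": [
    [0,0,0],
    [0,0,0],
    [0,0,0],
    [0,0,0],
    [0,0,0],
    [0,0,0],
    [0,0,0],
    [0,0,0],
    [0,0,0]
  ],
  "dr": [
    [0,0,1],
    [0,0,1],
    [0,0,1],
    [0,0,1],
    [0,0,1],
    [0,0,1],
    [0,0,1],
    [0,0,1],
    [0,0,1]
  ]
}}

```text
time: 3.52
ee_pos: [485.5, -146.7, 226.3]
eef_rot: [-0.0, 0.499, 0.867, -0.0]
force: [-0.6, 0.5, -0.7]
grip_width: 46.1
finger_force: 0.0
```

Call:
{"fn": "send_rows", "kwargs": {
  "slide": [
    [0,0,0],
    [0,0,0],
    [0,0,0],
    [0,0,0],
    [0,0,0],
    [0,0,0],
    [0,0,0],
    [0,0,0],
    [0,0,0],
    [0,0,0]
  ],
  "dr": [
    [0,0,1],
    [0,0,1],
    [0,0,1],
    [0,0,1],
    [0,0,1],
    [0,0,1],
    [0,0,1],
    [0,0,1],
    [0,0,0.4],
    [0,0,0]
  ]
}}

```text
time: 4.35
ee_pos: [485.6, -146.7, 226.3]
eef_rot: [-0.0, 0.727, 0.686, -0.0]
force: [-0.6, -0.0, 0.1]
grip_width: 46.0
finger_force: 0.0
```

Run:
```python
from h import *
from cell import r
o=r.get_obs();p=o["ee_pos"];print(o["time"],p,o["joints"].round(2),o["force"].round(1))
plan(p,o["eef_rot"],[490,-168,90],Rt(-3.2))
ci=r.camera_info("wrist");im,d=r.get_image("wrist");print(ci)
np.savez("pics/w1.npz",im=im,d=d,**ci);cv2.imwrite("pics/w1.png",im[:,:,::-1])
```

```text
4.35 [ 485.55759149 -146.67365572  226.33804783] [ 0.11  0.22  0.15  1.92 -0.04  1.01  0.22] [-0.6 -0.   0.1]
turn units [-0.01 -0.   -0.02] | slide units before turn [-1.05  0.29  6.82] | after turn [-1.05  0.28  6.82]
{'fov_y': 65.70646984690485, 'cx': 319.67407319981436, 'cy': 235.197445439735, 'world_to_cam': array([[ 9.98368486e-01, -5.70925027e-02, -9.01368211e-04,
        -4.93667779e+02],
       [ 5.50993330e-02,  9.67415784e-01, -2.47124998e-01,
         1.45704326e+02],
       [ 1.49809825e-02,  2.46672145e-01,  9.68983190e-01,
        -3.59858018e+02],
       [ 0.00000000e+00,  0.00000000e+00,  0.00000000e+00,
         1.00000000e+00]])}
```

View pics/w1.png

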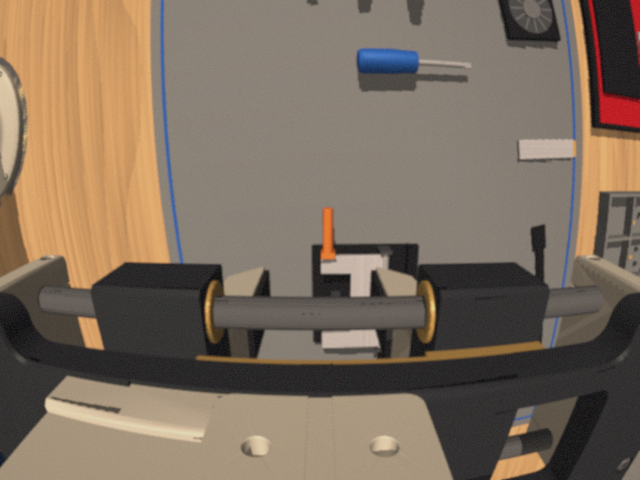

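The wrist view shows the rod from (328,210) to (328,260), with the rest and base below it. I'll measure them by casting rays.

```bash
cat >> h.py <<'E'
def wray(uv,ci,z):
    f=240/np.tan(np.radians(float(ci["fov_y"])/2));d=np.asarray(uv,float)-[float(ci["cx"]),float(ci["cy"])]
    r=np.hypot(*d.T)+1e-9;t=r/f;D=np.stack([np.sin(t)*d[:,0]/r,-np.sin(t)*d[:,1]/r,-np.cos(t)],1)
    M=np.linalg.inv(ci["world_to_cam"]);D=D@M[:3,:3].T;C=M[:3,3];return C+D*((z-C[2])/D[:,2])[:,None]
E
python3 - <<'E'
from h import *
z=np.load("pics/w1.npz");m=masks(z["im"])["orange"];m[:200]=0;m[265:]=0;m[:,:300]=0;m[:,360:]=0
v,u=np.nonzero(m);P=wray(np.stack([u,v],1),z,40)
c,a=axis(P[:,:2]);print(len(u),c,a,cv2.minAreaRect(P[:,:2].astype(np.float32)),P[:,1].min(),P[:,1].max())
# aluminium top & black lip edges along a row of the picture
im=z["im"]
g=im.sum(2)//3
for row in(250,256): print(row,[(x,int(g[row,x])) for x in range(306,424,2)])
E
```

```text
437 [ 492.34810192 -168.58476368] [0.0550981  0.99848095] ((493.76995849609375, -167.26461791992188), (48.38833236694336, 12.57158374786377), 83.04071044921875) -191.26474073566987 -142.85356985828952
250 [(306, 128), (308, 129), (310, 119), (312, 60), (314, 37), (316, 30), (318, 34), (320, 61), (322, 92), (324, 124), (326, 136), (328, 132), (330, 120), (332, 84), (334, 75), (336, 38), (338, 37), (340, 32), (342, 29), (344, 35), (346, 35), (348, 34), (350, 38), (352, 33), (354, 32), (356, 36), (358, 26), (360, 32), (362, 32), (364, 34), (366, 34), (368, 32), (370, 36), (372, 33), (374, 35), (376, 29), (378, 41), (380, 57), (382, 66), (384, 60), (386, 54), (388, 61), (390, 60), (392, 45), (394, 30), (396, 35), (398, 33), (400, 32), (402, 29), (404, 35), (406, 32), (408, 33), (410, 37), (412, 38), (414, 36), (416, 33), (418, 80), (420, 127), (422, 128)]
256 [(306, 124), (308, 126), (310, 119), (312, 61), (314, 36), (316, 41), (318, 33), (320, 75), (322, 129), (324, 135), (326, 135), (328, 136), (330, 135), (332, 135), (334, 136), (336, 164), (338, 173), (340, 175), (342, 175), (344, 175), (346, 176), (348, 181), (350, 183), (352, 182), (354, 179), (356, 183), (358, 185), (360, 185), (362, 186), (364, 184), (366, 185), (368, 183), (370, 186), (372, 185), (374, 188), (376, 187), (378, 184), (380, 162), (382, 109), (384, 131), (386, 127), (388, 87), (390, 39), (392, 35), (394, 32), (396, 35), (398, 37), (400, 30), (402, 35), (404, 27), (406, 15), (408, 31), (410, 36), (412, 34), (414, 34), (416, 38), (418, 86), (420, 126), (422, 130)]
```

Call:
{"fn": "send_rows", "kwargs": {
  "slide": [
    [-0.1,0.04,1],
    [-0.1,0.04,1],
    [-0.1,0.04,1],
    [-0.1,0.04,1],
    [-0.1,0.04,1],
    [-0.1,0.04,1],
    [-0.1,0.04,1],
    [-0.1,0.04,1],
    [-0.1,0.03,1],
    [-0.05,0,0.9],
    [0,0,0.5],
    [0,0,0]
  ],
  "dr": [
    [0,0,0],
    [0,0,0],
    [0,0,0],
    [0,0,0],
    [0,0,0],
    [0,0,0],
    [0,0,0],
    [0,0,0],
    [0,0,0],
    [0,0,0],
    [0,0,0],
    [0,0,0]
  ]
}}

```text
time: 5.4
ee_pos: [489.9, -165.6, 16.5]
eef_rot: [-0.002, 0.727, 0.687, -0.001]
force: [-0.2, -0.6, -0.3]
grip_width: 45.6
finger_force: 0.0
```

Call:
{"fn": "send_rows", "kwargs": {
  "slide": [
    [0,0,0],
    [0,0,0],
    [0,0,0],
    [0,0,0],
    [0,0,0],
    [0,0,0]
  ],
  "dr": [
    [0,0,0],
    [0,0,0],
    [0,0,0],
    [0,0,0],
    [0,0,0],
    [0,0,0]
  ],
  "jaw": 0,
  "squeeze": 20
}}

```text
time: 5.9
ee_pos: [492.2, -166.2, 19.3]
eef_rot: [0.0, 0.727, 0.687, 0.0]
force: [0.6, 0.0, 0.2]
grip_width: 10.3
finger_force: 0.0
```

Run:
```python
from h import *
z=np.load("pics/w1.npz")
print("base edges",wray([[311.5,252],[417.5,252]],z,13))
# arc path in tool units (y=easel x, z=down)
f=lambda t:np.array([-58*np.cos(t)+6*np.sin(t),58*np.sin(t)+6*np.cos(t)])
T=np.linspace(0,1.15,15);A=np.array([f(t) for t in T]);print((np.diff(A,axis=0)/20*[1,-1]).round(2).tolist())
```

```text
base edges [[ 474.93306161 -192.47131598   13.        ]
 [ 587.78671467 -199.32702701   13.        ]]
[[0.03, -0.24], [0.05, -0.23], [0.07, -0.23], [0.09, -0.22], [0.11, -0.21], [0.13, -0.2], [0.14, -0.19], [0.16, -0.18], [0.17, -0.17], [0.19, -0.15], [0.2, -0.14], [0.21, -0.12], [0.22, -0.1], [0.22, -0.08]]
```

Call:
{"fn": "send_rows", "kwargs": {
  "slide": [
    [0,0,0],
    [0,0,0],
    [0.0,0.03,-0.24],
    [0,0.05,-0.23],
    [0,0.07,-0.23],
    [0,0.09,-0.22],
    [0,0.11,-0.21],
    [0,0.13,-0.2],
    [0,0.14,-0.19]
  ],
  "dr": [
    [0,0,0],
    [0,0,0],
    [0,0,0],
    [0,0,0],
    [0,0,0],
    [0,0,0],
    [0,0,0],
    [0,0,0],
    [0,0,0]
  ]
}}

```text
time: 6.65
ee_pos: [502.4, -166.7, 49.1]
eef_rot: [-0.002, 0.727, 0.687, -0.001]
force: [-4.2, -0.1, -3.4]
grip_width: 9.0
finger_force: 20.0
```

Call:
{"fn": "send_rows", "kwargs": {
  "slide": [
    [0,0.16,-0.18],
    [0,0.17,-0.17],
    [0,0.19,-0.15],
    [0,0.2,-0.14],
    [0,0.21,-0.12],
    [0,0.22,-0.1],
    [0,0.22,-0.08],
    [0,0,0],
    [0,0,0]
  ],
  "dr": [
    [0,0,0],
    [0,0,0],
    [0,0,0],
    [0,0,0],
    [0,0,0],
    [0,0,0],
    [0,0,0],
    [0,0,0],
    [0,0,0]
  ]
}}

```text
time: 7.4
ee_pos: [534.7, -168.3, 70.5]
eef_rot: [0.002, 0.727, 0.687, 0.002]
force: [0.3, 1.5, 8.3]
grip_width: 9.1
finger_force: 20.0
```

Call:
{"fn": "send_rows", "kwargs": {
  "slide": [
    [0,0,0],
    [0,0,0],
    [0,0,0],
    [0,0,-0.4],
    [0,0,-0.8],
    [0,0,-1],
    [0,0,-1],
    [0,0,-1],
    [0,0,-1],
    [0,0,-1],
    [0,0,-1]
  ],
  "dr": [
    [0,0,0],
    [0,0,0],
    [0,0,0],
    [0,0,0],
    [0,0,0],
    [0,0,0],
    [0,0,0],
    [0,0,0],
    [0,0,0],
    [0,0,0],
    [0,0,0]
  ],
  "jaw": 0.4
}}

```text
time: 8.32
ee_pos: [531.2, -168.5, 213.4]
eef_rot: [0.0, 0.727, 0.687, 0.0]
force: [0.8, -0.4, 0.5]
grip_width: 36.8
finger_force: 0.0
```

Run:
```python
from h import *
from cell import r
o=r.get_obs();p=o["ee_pos"];print(o["time"],p,o["joints"].round(2),o["force"].round(1))
plan(p,o["eef_rot"],[601,188.3,200],Rt(-14))
im,d=r.get_image("side");ci=r.camera_info("side");P=cloud(im,d,ci);m=masks(im)
X,Y,Z=np.moveaxis(P,-1,0);w=(X>440)&(X<620)&(Y>-330)&(Y<-120)
for k,lo,hi in(("orange",20,110),("al",20,120)):
    q=P[m[k]&w&(Z>lo)&(Z<hi)];print(k,len(q),q.mean(0).round(1),q.min(0).round(),q.max(0).round())
q=P[w&(Z>45)&(Z<120)];print(len(q),q.mean(0),np.linalg.eigh(np.cov(q.T)))
cv2.imwrite("pics/side1.png",im[200:440,250:570,::-1])
```

```text
8.3167 [ 531.24824604 -168.50074874  213.37822402] [ 0.13  0.32  0.16  1.82 -0.06  1.01  0.25] [ 0.8 -0.4  0.5]
turn units [ 0.   -0.    2.68] | slide units before turn [18.01  2.47  0.67] | after turn [18.15 -0.93  0.67]
orange 84 [ 531.  -170.1   89.4] [ 521. -195.   84.] [ 536. -147.   93.]
al 108 [ 529.5 -247.7   65.7] [ 513. -299.   25.] [ 572. -195.   92.]
710 [ 529.00557747 -231.43969913   71.81895837] EighResult(eigenvalues=array([   8.26052447,  212.4249667 , 2123.06142281]), eigenvectors=array([[ 0.96114858,  0.27462976,  0.02778323],
       [-0.07226535,  0.15321006,  0.98554776],
       [ 0.26640408, -0.9492656 ,  0.16710385]]))
```

View pics/side1.png

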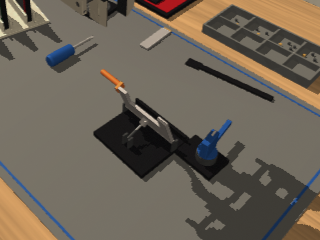

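The rest is standing open: its aluminium plate leans at the centre of the crop and the rod is at about (110,78). Next is the red board.

Call:
{"fn": "send_rows", "kwargs": {
  "slide": [
    [1,0.14,0],
    [1,0.14,0],
    [1,0.14,0],
    [1,0.14,0],
    [1,0.14,0],
    [1,0.14,0],
    [1,0.14,0],
    [1,0.14,0],
    [1,0.14,0],
    [1,0.14,0],
    [1,0.14,0],
    [1,0.14,0]
  ],
  "dr": [
    [0,0,0],
    [0,0,0],
    [0,0,0],
    [0,0,0],
    [0,0,0],
    [0,0,0],
    [0,0,0],
    [0,0,0],
    [0,0,0],
    [0,0,0],
    [0,0,0],
    [0,0,0]
  ]
}}

```text
time: 9.37
ee_pos: [578.6, 70.1, 212.2]
eef_rot: [-0.0, 0.727, 0.687, -0.0]
force: [0.6, 0.3, 0.1]
grip_width: 36.9
finger_force: 0.0
```

Call:
{"fn": "send_rows", "kwargs": {
  "slide": [
    [1,0.14,0.1],
    [1,0.14,0.1],
    [1,0.13,0.1],
    [1,0.13,0.1],
    [1,0.13,0.1],
    [1,0.13,0.1],
    [0,0,0],
    [0,0,0],
    [0,0,0],
    [0,0,0]
  ],
  "dr": [
    [0,0,0],
    [0,0,0],
    [0,0,0],
    [0,0,0],
    [0,0,0],
    [0,0,0],
    [0,0,1],
    [0,0,1],
    [0,0,0.7],
    [0,0,0]
  ]
}}

```text
time: 10.2
ee_pos: [601.3, 188.2, 200.0]
eef_rot: [0.0, 0.789, 0.615, -0.0]
force: [-0.2, 0.3, 0.2]
grip_width: 36.8
finger_force: 0.0
```

Run:
```python
from h import *
from cell import r
o=r.get_obs();p=o["ee_pos"];print(o["time"],p,o["joints"].round(2))
plan(p,o["eef_rot"],[600.5,188.3,80],Rt(-14))
ci=r.camera_info("wrist");im,d=r.get_image("wrist")
m=masks(im)["red"].astype(np.uint8);n,l,s,c=cv2.connectedComponentsWithStats(m)
for i in range(1,n):
    if s[i,4]>100:
        v,u=np.nonzero(l==i);P=wray(np.stack([u,v],1),ci,105);print(s[i],P[:,:2].mean(0),cv2.minAreaRect(P[:,:2].astype(np.float32)))
cv2.imwrite("pics/w2.png",im[:,:,::-1])
```

```text
10.2 [601.32674622 188.15038408 199.96773707] [-0.39  0.46  0.06  1.64 -0.03  1.04 -0.57]
turn units [-0.    0.01 -0.03] | slide units before turn [-0.   -0.04  6.  ] | after turn [-0.   -0.04  6.  ]
[  516    55   124   235 10303] [839.82645893 208.56570997] ((847.7994384765625, 184.09536743164062), (199.26385498046875, 148.88919067382812), 89.22563171386719)
[ 313  165   17  133 2154] [603.99273379 191.95672116] ((603.365234375, 190.71351623535156), (96.38287353515625, 11.699268341064453), 76.24456024169922)
[543 318  17  31 339] [781.60825716  48.89920863] ((783.5052490234375, 50.70397186279297), (36.378238677978516, 17.709442138671875), 89.2251968383789)
```

View pics/w2.png

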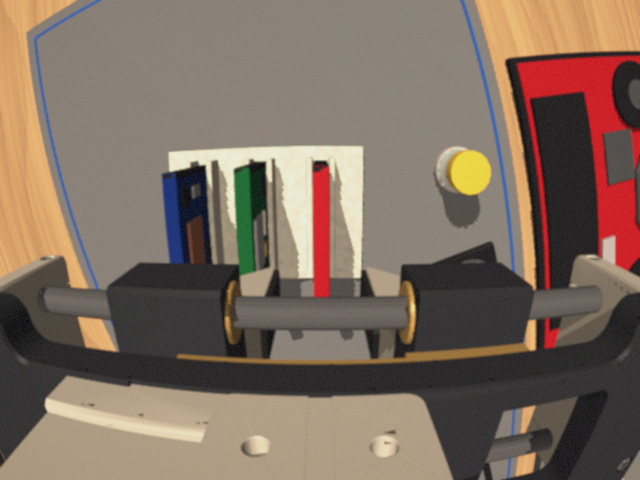

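The wrist view shows the red board's top edge at (321,165–298), centred between the fingers at (262) and (378). I'll descend and grip.

Call:
{"fn": "send_rows", "kwargs": {
  "slide": [
    [0.08,0.04,0.8],
    [0,0,1],
    [0,0,1],
    [0,0,1],
    [0,0,1],
    [0,0,0.8],
    [0,0,0.4],
    [0,0,0]
  ],
  "dr": [
    [0,0,0],
    [0,0,0],
    [0,0,0],
    [0,0,0],
    [0,0,0],
    [0,0,0],
    [0,0,0],
    [0,0,0]
  ]
}}

```text
time: 10.92
ee_pos: [601.0, 188.8, 77.8]
eef_rot: [-0.001, 0.788, 0.616, -0.002]
force: [0.2, 0.7, -0.7]
grip_width: 37.0
finger_force: 0.0
```

Call:
{"fn": "send_rows", "kwargs": {
  "slide": [
    [0,0,0],
    [0,0,0],
    [0,0,0],
    [0,0,0],
    [0,0,0],
    [0,0,0]
  ],
  "dr": [
    [0,0,0],
    [0,0,0],
    [0,0,0],
    [0,0,0],
    [0,0,0],
    [0,0,0]
  ],
  "jaw": 0,
  "squeeze": 25
}}

```text
time: 11.42
ee_pos: [603.4, 189.7, 81.1]
eef_rot: [0.0, 0.788, 0.615, 0.001]
force: [-0.6, -0.5, 4.9]
grip_width: 12.0
finger_force: 25.0
```

Call:
{"fn": "send_rows", "kwargs": {
  "slide": [
    [0,0,0],
    [0,0,-0.3],
    [0,0,-0.6],
    [0,0,-1],
    [0,0,-1],
    [0,0,-1],
    [0,0,-1],
    [0,0,-0.8],
    [0,0,0]
  ],
  "dr": [
    [0,0,0],
    [0,0,0],
    [0,0,0],
    [0,0,0],
    [0,0,0],
    [0,0,0],
    [0,0,0],
    [0,0,0],
    [0,0,0]
  ]
}}

```text
time: 12.17
ee_pos: [604.9, 190.3, 198.6]
eef_rot: [0.001, 0.788, 0.615, 0.003]
force: [0.7, -0.5, -0.9]
grip_width: 11.7
finger_force: 25.0
```

```bash
cat >> h.py <<'E'
O=np.array([545.7,-248,3.]);ya=-0.055
EX=np.array([np.cos(ya),np.sin(ya),0]);EY=np.array([-np.sin(ya),np.cos(ya),0]);EZ=np.array([0,0,1.])
RT=Rt(np.degrees(ya),21.25)
def tcp_for(up,off,L=72):
    foot=O+EX*15+EZ*12.1+RT[:,1]*off-RT[:,2]*up   # tool y = face normal side
    return foot-RT[:,2]*L
E
python3 - <<'E'
from h import *
from cell import r
o=r.get_obs();p=o["ee_pos"];q=o["eef_rot"];print(RT.round(3),o["joints"].round(2))
t=tcp_for(80,8);print(t,tcp_for(0,2))
plan(p,q,t,RT);plan(p,q,t,Rt(-3.2));print(tcp_for(80,8)-tcp_for(0,2))
plan(p,Rt(-3.2),t,RT)
E
```

```text
[[ 0.055  0.931  0.362]
 [ 0.998 -0.051 -0.02 ]
 [ 0.     0.362 -0.932]] [-0.39  0.46  0.06  1.64 -0.03  1.03 -0.57]
[ 513.1148284  -246.20600625  159.66470044] [ 536.48243614 -247.49252218   82.92944266]
turn units [-5.21  0.46 -2.7 ] | slide units before turn [-22.29   0.84   1.86] | after turn [-22.04  -3.86   0.59]
turn units [ 0.09 -0.05 -2.71] | slide units before turn [-22.29   0.84   1.86] | after turn [-22.05  -3.37   1.95]
[-23.36760774   1.28651592  76.73525777]Traceback (most recent call last):
  File "<stdin>", line 6, in <module>
  File "h.py", line 20, in plan
    w,x,y,z=q0;R0=Ro.from_quat([x,y,z,w]).as_matrix() if np.ndim(q0)==1 else q0
    ^^^^^^^
ValueError: not enough values to unpack (expected 4, got 3)
```

Call:
{"fn": "send_rows", "kwargs": {
  "slide": [
    [-0.4,0.04,0],
    [-0.8,0.04,0],
    [-1,0.04,0],
    [-1,0.04,0],
    [-1,0.04,0],
    [-1,0.04,0],
    [-1,0.04,0],
    [-1,0.04,0],
    [-1,0.04,0],
    [-1,0.04,0],
    [-1,0.04,0],
    [-1,0.04,0]
  ],
  "dr": [
    [0,0,0],
    [0,0,0],
    [0,0,0],
    [0,0,0],
    [0,0,0],
    [0,0,0],
    [0,0,0],
    [0,0,0],
    [0,0,0],
    [0,0,0],
    [0,0,0],
    [0,0,0]
  ]
}}

```text
time: 13.17
ee_pos: [555.1, -33.0, 192.1]
eef_rot: [-0.001, 0.789, 0.615, -0.002]
force: [0.4, 0.2, -1.3]
grip_width: 11.8
finger_force: 25.0
```

Call:
{"fn": "send_rows", "kwargs": {
  "slide": [
    [-1,0.04,0],
    [-1,0.04,0],
    [-1,0.04,0],
    [-1,0.04,0],
    [-1,0.04,0],
    [-1,0.04,0],
    [-1,0.04,0],
    [-1,0.04,0],
    [-1,0.04,0],
    [-1,0,0],
    [-0.8,0,0],
    [-0.3,0,0]
  ],
  "dr": [
    [0,0,0],
    [0,0,0],
    [0,0,0],
    [0,0,0],
    [0,0,0],
    [0,0,0],
    [0,0,0],
    [0,0,0],
    [0,0,0],
    [0,0,0],
    [0,0,0],
    [0,0,0]
  ]
}}

```text
time: 14.17
ee_pos: [506.9, -251.4, 192.3]
eef_rot: [-0.001, 0.79, 0.613, -0.002]
force: [-1.1, 0.6, -1.4]
grip_width: 11.8
finger_force: 25.0
```

Call:
{"fn": "send_rows", "kwargs": {
  "slide": [
    [0,0,0],
    [0,0,0],
    [0,0,0],
    [0,0,0],
    [0,0,0],
    [0,0,0],
    [0,0,0],
    [0,0,0],
    [0,0,0],
    [0,0,0]
  ],
  "dr": [
    [0,0,-0.9],
    [0,0,-0.9],
    [0,0,-0.9],
    [-0.9,0,0],
    [-0.9,0,0],
    [-0.9,0,0],
    [-0.9,0,0],
    [-0.9,0,0],
    [-0.8,0,0],
    [0,0,0]
  ]
}}

```text
time: 15.0
ee_pos: [506.3, -246.7, 191.5]
eef_rot: [0.132, 0.716, 0.674, 0.126]
force: [-1.2, -0.1, -2.0]
grip_width: 11.8
finger_force: 25.0
```

Run:
```python
from h import *
from cell import r
o=r.get_obs();p=o["ee_pos"];q=o["eef_rot"];print(o["time"],p,o["joints"].round(2),o["force"].round(1),o["grip_width"])
plan(p,q,tcp_for(80,8),RT);plan(p,q,tcp_for(0,2),RT)
for n in("side","top"):
    im,d=r.get_image(n);ci=r.camera_info(n);P=cloud(im,d,ci);m=masks(im)
    X,Y,Z=np.moveaxis(P,-1,0);w=(X>450)&(X<660)&(Y>-330)&(Y<-150)&(Z>90)&(Z<230)
    q_=P[m["red"]&w];E=(q_-O)@np.stack([EX,EY,EZ],1);print(n,len(E),E.mean(0),E.min(0),E.max(0))
    np.savez(f"pics/{n}2.npz",im=im,d=d,**ci)
    if n=="side":cv2.imwrite("pics/side2.png",im[60:440,150:600,::-1])
```

```text
15.0 [ 506.25198774 -246.66125504  191.47135985] [ 0.41  0.18  0.1   2.11 -0.35  0.54  0.73] [-1.2 -0.1 -2. ] 11.825875378999282
turn units [-0.06 -0.01 -0.07] | slide units before turn [ 0.04 -0.25  1.61] | after turn [ 0.04 -0.26  1.61]
turn units [-0.06 -0.01 -0.07] | slide units before turn [ 0.04 -0.53  5.61] | after turn [ 0.04 -0.56  5.61]
side 398 [-43.7100383  -26.78552985 192.90120879] [-65.81343834 -52.15974159 127.54407769] [-19.35808426  41.43504291 214.22999323]
top 161 [-40.78178614  31.97470799 198.58099278] [-52.02457476   7.36653283 131.34584814] [-14.57753174  48.68653085 216.20892892]
```

View pics/side2.png

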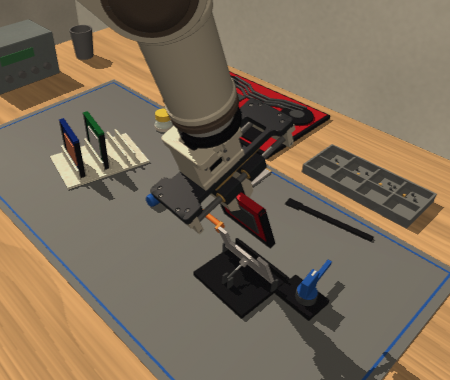

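The board hangs tilted above the easel, with its foot at about (270,243) in the crop and nothing touching. I'll lower it along the rest.

Call:
{"fn": "send_rows", "kwargs": {
  "slide": [
    [0.05,-0.2,0],
    [0,-0.2,0.2],
    [0,0,0.7],
    [0,0,0.8],
    [0,0,0.8],
    [0,0,0.7],
    [0,0,0.6],
    [0,0,0.5],
    [0,0,0.3],
    [0,0,0]
  ],
  "dr": [
    [0,0,0],
    [0,0,0],
    [0,0,0],
    [0,0,0],
    [0,0,0],
    [0,0,0],
    [0,0,0],
    [0,0,0],
    [0,0,0],
    [0,0,0]
  ]
}}

```text
time: 15.93
ee_pos: [536.3, -247.0, 103.6]
eef_rot: [0.132, 0.714, 0.675, 0.126]
force: [0.3, -0.1, -1.6]
grip_width: 11.9
finger_force: 25.0
```

Run:
```python
from h import *
from cell import r
o=r.get_obs();p=o["ee_pos"];q=o["eef_rot"];print(o["time"],p,o["force"].round(1),o["grip_width"])
plan(p,q,tcp_for(0,2),RT)
im,d=r.get_image("side");ci=r.camera_info("side");P=cloud(im,d,ci);m=masks(im)
cv2.imwrite("pics/side3.png",cv2.resize(im[220:400,300:540,::-1],None,fx=3,fy=3))
```

```text
15.9333 [ 536.27389085 -246.98157379  103.59974192] [ 0.3 -0.1 -1.6] 11.875846815795537
turn units [-0.05 -0.01 -0.02] | slide units before turn [-0.03 -0.36  0.97] | after turn [-0.02 -0.36  0.97]
```

View pics/side3.png

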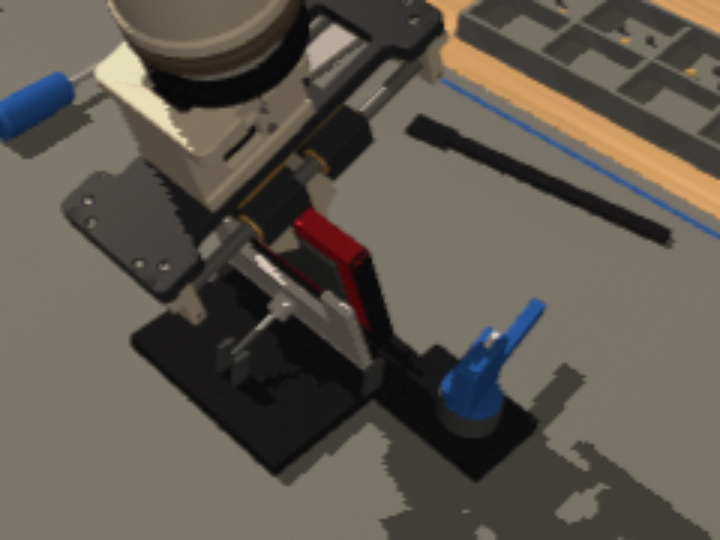

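The board sits parallel in front of the rest with a few mm of gap, and its foot is above the channel.

Call:
{"fn": "send_rows", "kwargs": {
  "slide": [
    [0,-0.15,0.1],
    [0,-0.15,0.2],
    [0,0,0.2],
    [0,0,0.2],
    [0,0,0.1],
    [0,0,0],
    [0,0,0]
  ],
  "dr": [
    [0,0,0],
    [0,0,0],
    [0,0,0],
    [0,0,0],
    [0,0,0],
    [0,0,0],
    [0,0,0]
  ]
}}

```text
time: 16.57
ee_pos: [536.7, -247.7, 88.0]
eef_rot: [0.134, 0.714, 0.675, 0.126]
force: [-0.1, -0.0, -1.5]
grip_width: 12.0
finger_force: 25.0
```

Call:
{"fn": "send_rows", "kwargs": {
  "slide": [
    [0,0,0.05],
    [0,0,0.05],
    [0,0,0]
  ],
  "dr": [
    [0,0,0],
    [0,0,0],
    [0,0,0]
  ]
}}

```text
time: 16.82
ee_pos: [537.5, -247.7, 86.3]
eef_rot: [0.134, 0.714, 0.675, 0.126]
force: [0.1, -0.3, -1.3]
grip_width: 11.7
finger_force: 25.0
```

Run:
```python
from h import *
from cell import r
o=r.get_obs();p=o["ee_pos"];q=o["eef_rot"];print(o["time"],p,o["force"].round(1),o["grip_width"])
plan(p,q,tcp_for(0,0),RT)
```

```text
16.8167 [ 537.47992484 -247.74976976   86.27231477] [ 0.1 -0.3 -1.3] 11.727464039909526
turn units [-0.01  0.01 -0.02] | slide units before turn [ 0.01 -0.21  0.14] | after turn [ 0.01 -0.21  0.14]
```

Call:
{"fn": "send_rows", "kwargs": {
  "slide": [
    [0,-0.05,0.05],
    [0,-0.05,0.05],
    [0,0,0.03],
    [0,0,0]
  ],
  "dr": [
    [0,0,0],
    [0,0,0],
    [0,0,0],
    [0,0,0]
  ]
}}

```text
time: 17.15
ee_pos: [536.3, -247.7, 82.9]
eef_rot: [0.134, 0.715, 0.675, 0.126]
force: [-0.3, 1.1, -1.4]
grip_width: 12.0
finger_force: 25.0
```

Call:
{"fn": "send_rows", "kwargs": {
  "slide": [
    [0,-0.03,0.04],
    [0,-0.03,0.03],
    [0,0,0]
  ],
  "dr": [
    [0,0,0],
    [0,0,0],
    [0,0,0]
  ]
}}

```text
time: 17.4
ee_pos: [536.4, -247.9, 82.3]
eef_rot: [0.134, 0.714, 0.675, 0.127]
force: [-2.1, 1.3, 5.1]
grip_width: 12.2
finger_force: 25.0
```

Call:
{"fn": "send_rows", "kwargs": {
  "slide": [
    [0,-0.04,-0.02],
    [0,-0.04,-0.02],
    [0,0,0],
    [0,0,0]
  ],
  "dr": [
    [0,0,0],
    [0,0,0],
    [0,0,0],
    [0,0,0]
  ]
}}

```text
time: 17.73
ee_pos: [535.3, -247.8, 82.3]
eef_rot: [0.135, 0.714, 0.675, 0.127]
force: [4.5, 0.4, 2.1]
grip_width: 12.2
finger_force: 25.0
```

Call:
{"fn": "send_rows", "kwargs": {
  "slide": [
    [0,0,0],
    [0,0,0],
    [0,0,0],
    [0,0,0],
    [0,0,0],
    [0,0,0]
  ],
  "dr": [
    [0,0,0],
    [0,0,0],
    [0,0,0],
    [0,0,0],
    [0,0,0],
    [0,0,0]
  ],
  "jaw": 0.3,
  "squeeze": 10
}}

```text
time: 18.23
ee_pos: [533.7, -247.6, 81.3]
eef_rot: [0.133, 0.715, 0.675, 0.126]
force: [0.1, 0.4, 0.3]
grip_width: 27.8
finger_force: 0.0
```

Run:
```python
from h import *
from cell import r
o=r.get_obs();p=o["ee_pos"];q=o["eef_rot"];print(o["time"],p,o["force"].round(1),o["grip_width"])
im,d=r.get_image("side")
cv2.imwrite("pics/side4.png",cv2.resize(im[220:400,300:540,::-1],None,fx=3,fy=3))
```

```text
18.2333 [ 533.70829917 -247.55017415   81.29577512] [0.1 0.4 0.3] 27.76394390708568
```

View pics/side4.png

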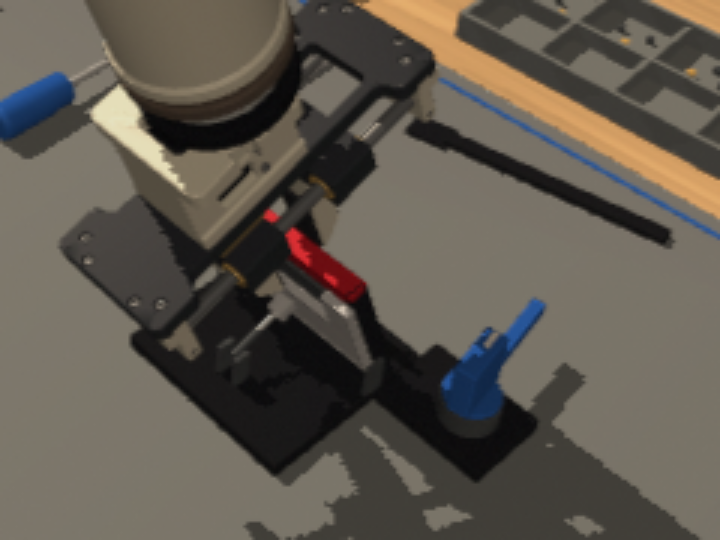

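The board is released and leans flat on the rest. I'll retreat along the tool axis and go on to the keeper.

Call:
{"fn": "send_rows", "kwargs": {
  "slide": [
    [0,0,-0.2],
    [0,0,-0.4],
    [0,0,-0.7],
    [0,0,-1],
    [0,0,-1],
    [0,0,-1],
    [0,0,-1],
    [0,0,-0.7],
    [0,0,0]
  ],
  "dr": [
    [0,0,0],
    [0,0,0],
    [0,0,0],
    [0,0,0],
    [0,0,0],
    [0,0,0],
    [0,0,0],
    [0,0,0],
    [0,0,0]
  ]
}}

```text
time: 19.03
ee_pos: [491.4, -246.3, 197.3]
eef_rot: [0.136, 0.714, 0.674, 0.127]
force: [0.2, -0.2, 0.0]
grip_width: 27.5
finger_force: 0.0
```

Run:
```python
from h import *
from cell import r
o=r.get_obs();p=o["ee_pos"];q=o["eef_rot"];print(o["time"],p,o["joints"].round(2))
K=O+27.5*EX-100*EY;print(K)
plan(p,q,[*(K[:2]),190],Rt(-83.4))
for n in("side","top"):
    im,d=r.get_image(n);ci=r.camera_info(n);P=cloud(im,d,ci);m=masks(im)
    E=(P-O)@np.stack([EX,EY,EZ],1);X,Y,Z=np.moveaxis(E,-1,0)
    a=m["red"]&(abs(X)<80)&(abs(Y)<80)&(Z>20)&(Z<120);q_=E[a]
    if len(q_)>10:print(n,"red",len(q_),q_.min(0).round(1),q_.max(0).round(1),np.linalg.eigh(np.cov(q_.T))[1][:,0].round(2))
    b=m["blue"]&(X>-30)&(X<120)&(Y<-50)&(Y>-160)&(Z>15)&(Z<90)
    for lo,hi in((15,45),(54,75)):
        q_=E[b&(Z>lo)&(Z<hi)]
        if len(q_)>5:c,v=axis(q_[:,:2]);print(n,"blue",lo,len(q_),c.round(1),v.round(3),q_.min(0).round(),q_.max(0).round(),cv2.minAreaRect(q_[:,:2].astype(np.float32)))
```

```text
19.0333 [ 491.37581401 -246.32184831  197.27793748] [ 0.42  0.15  0.11  2.14 -0.36  0.54  0.75]
[ 567.66118923 -349.36052569    3.        ]
turn units [ 4.49 -3.72 19.78] | slide units before turn [-4.92  3.68  1.85] | after turn [3.2  5.56 0.36]
side red 529 [-26.3 -51.7  52.4] [ -3.5  46.8 105. ] [0.96 0.   0.28]
side blue 15 291 [ 41.1 -99. ] [-0.978 -0.209] [   8. -114.   23.] [100. -82.  45.] ((54.39483642578125, -94.86726379394531), (93.61726379394531, 30.24959945678711), 7.839993953704834)
side blue 54 169 [  23.1 -100.4] [-0.992 -0.127] [   8. -107.   54.] [ 45. -90.  63.] ((26.398963928222656, -99.01950073242188), (37.26044845581055, 12.778965950012207), 9.474968910217285)
top red 364 [-24.6 -50.8  20.6] [ 14.7  48.3 106.1] [ 0.92 -0.01  0.39]
top blue 15 137 [ 67.1 -89.3] [-0.997 -0.08 ] [ 33. -97.  24.] [100. -82.  45.] ((66.45753479003906, -89.38143157958984), (66.1384506225586, 13.479619026184082), 1.9081379175186157)
top blue 54 44 [ 36.3 -94.1] [-0.866 -0.5  ] [  30. -103.   55.] [ 45. -88.  65.] ((37.62602615356445, -95.59996032714844), (15.664652824401855, 14.665634155273438), 4.128416538238525)
```

Call:
{"fn": "send_rows", "kwargs": {
  "slide": [
    [0,0,0],
    [0,0,0],
    [0,0,0],
    [0,0,0],
    [0,0,0],
    [0,0,0],
    [0,0,0],
    [0,0,0],
    [0,0,0],
    [0,0,0],
    [0,0,0],
    [0,0,0]
  ],
  "dr": [
    [0.9,0,0],
    [0.9,0,0],
    [0.9,0,0],
    [0.9,0,0],
    [0.9,0,0],
    [0.8,0,0],
    [0,0,1],
    [0,0,1],
    [0,0,1],
    [0,0,1],
    [0,0,1],
    [0,0,1]
  ],
  "jaw": 0.4
}}

```text
time: 20.13
ee_pos: [490.3, -244.5, 191.8]
eef_rot: [-0.001, 0.855, 0.519, -0.001]
force: [0.9, 0.2, 0.3]
grip_width: 36.6
finger_force: 0.0
```

Call:
{"fn": "send_rows", "kwargs": {
  "slide": [
    [0,0,0],
    [0,0,0],
    [0,0,0],
    [0,0,0],
    [0,0,0],
    [0,0,0],
    [0,0,0],
    [0,0,0],
    [0,0,0],
    [0,0,0],
    [0,0,0],
    [0,0,0]
  ],
  "dr": [
    [0,0,1],
    [0,0,1],
    [0,0,1],
    [0,0,1],
    [0,0,1],
    [0,0,1],
    [0,0,1],
    [0,0,1],
    [0,0,1],
    [0,0,1],
    [0,0,1],
    [0,0,1]
  ]
}}

```text
time: 21.13
ee_pos: [490.3, -244.5, 191.9]
eef_rot: [-0.001, 0.992, 0.127, -0.001]
force: [0.2, -0.3, -0.1]
grip_width: 36.7
finger_force: 0.0
```

Call:
{"fn": "send_rows", "kwargs": {
  "slide": [
    [0,0,0],
    [0,0,0],
    [0.55,0.9,0],
    [0.55,0.9,0],
    [0.55,0.9,0],
    [0.55,0.9,0],
    [0.5,0.9,0],
    [0.5,0.9,0],
    [0,0,0]
  ],
  "dr": [
    [0,0,1],
    [0,0,1],
    [0,0,0],
    [0,0,0],
    [0,0,0],
    [0,0,0],
    [0,0,0],
    [0,0,0],
    [0,0,0]
  ]
}}

```text
time: 21.88
ee_pos: [567.8, -348.0, 191.5]
eef_rot: [0.001, 0.998, 0.058, -0.001]
force: [0.1, -0.5, -0.7]
grip_width: 36.9
finger_force: 0.0
```

Run:
```python
from h import *
from cell import r
o=r.get_obs();p=o["ee_pos"];q=o["eef_rot"];print(o["time"],p,o["joints"].round(2))
K=O+27.2*EX-99.6*EY
plan(p,q,[*(K[:2]),50],Rt(-83.4))
ci=r.camera_info("wrist");im,d=r.get_image("wrist");m=masks(im)["blue"].astype(np.uint8)
n,l,s,c=cv2.connectedComponentsWithStats(m)
for i in range(1,n):
    if s[i,4]>80:
        v,u=np.nonzero(l==i);P=wray(np.stack([u,v],1),ci,66);E=(P-O)@np.stack([EX,EY,EZ],1);print(s[i],E.mean(0).round(1),cv2.minAreaRect(E[:,:2].astype(np.float32)))
cv2.imwrite("pics/w3.png",im[:,:,::-1])
```

```text
21.8833 [ 567.81164474 -347.96866296  191.47152769] [ 0.21  0.56  0.42  1.56 -0.25  1.08 -0.76]
turn units [0.03 0.02 0.01] | slide units before turn [-0.02  0.03  7.07] | after turn [-0.03  0.05  7.07]
[439   0  43 265 677] [ 136.7 -199.3   63. ] ((126.64036560058594, -201.98085021972656), (219.6497802734375, 36.74934387207031), 12.611268997192383)
[ 303  133   36  114 1707] [ 47.1 -95.5  63. ] ((57.01542663574219, -94.39987182617188), (88.31742095947266, 27.285417556762695), 9.273983001708984)
[ 11 167  19  51 870] [ 14.9 198.1  63. ] ((14.577585220336914, 198.4093780517578), (51.22199249267578, 28.701223373413086), 3.63838529586792)
[621 212  19  64 568] [  64.4 -432.8   63. ] ((63.87654495239258, -426.4707946777344), (75.5036392211914, 31.905635833740234), 26.99749183654785)
[559 272  11  15 102] [  17.9 -340.6   63. ] ((19.324392318725586, -341.3305358886719), (14.405704498291016, 12.088048934936523), 6.344534873962402)
```

View pics/w3.png

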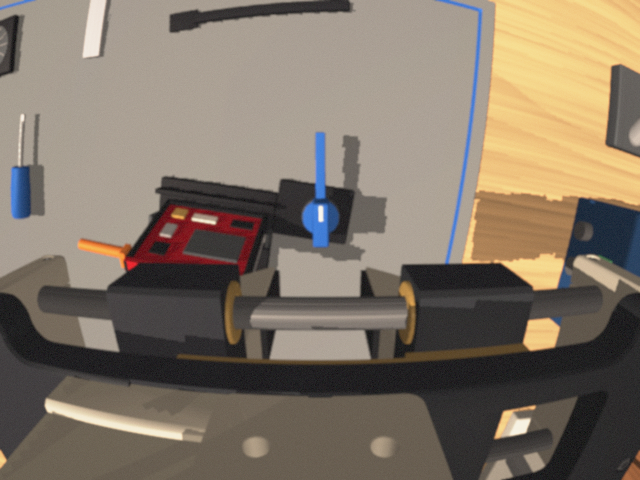

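The wrist view shows the board leaning on the easel, and the keeper bar at (320,230) in line with the gap between the fingers. I'll descend on it.

Call:
{"fn": "send_rows", "kwargs": {
  "slide": [
    [0,0.03,0.6],
    [0,0,1],
    [0,0,1],
    [0,0,1],
    [0,0,1],
    [0,0,1],
    [0,0,0.7],
    [0,0,0.4],
    [0,0,0.2],
    [0,0,0]
  ],
  "dr": [
    [0,0,0],
    [0,0,0],
    [0,0,0],
    [0,0,0],
    [0,0,0],
    [0,0,0],
    [0,0,0],
    [0,0,0],
    [0,0,0],
    [0,0,0]
  ]
}}

```text
time: 22.77
ee_pos: [566.6, -344.8, 54.5]
eef_rot: [-0.0, 0.998, 0.059, -0.001]
force: [0.8, 0.9, 0.8]
grip_width: 36.7
finger_force: 0.0
```

Call:
{"fn": "send_rows", "kwargs": {
  "slide": [
    [0,0,0],
    [0,0,0],
    [0,0,0],
    [0,0,0],
    [0,0,0],
    [0,0,0]
  ],
  "dr": [
    [0,0,0],
    [0,0,0],
    [0,0,0],
    [0,0,0],
    [0,0,0],
    [0,0,0]
  ],
  "jaw": 0,
  "squeeze": 10
}}

```text
time: 23.27
ee_pos: [568.0, -348.6, 56.7]
eef_rot: [0.003, 0.998, 0.058, 0.002]
force: [2.2, -6.2, -2.1]
grip_width: 12.9
finger_force: 10.0
```

Call:
{"fn": "send_rows", "kwargs": {
  "slide": [
    [0,0,0.1],
    [0,0,0],
    [0,0,0],
    [0,0,0],
    [0,0,0],
    [0,0,0],
    [0,0,0],
    [0,0,0],
    [0,0,0],
    [0,0,0],
    [0,0,0],
    [0,0,0]
  ],
  "dr": [
    [0,0,-0.3],
    [0,0,-0.8],
    [0,0,-0.8],
    [0,0,-0.8],
    [0,0,-0.8],
    [0,0,-0.8],
    [0,0,-0.8],
    [0,0,-0.8],
    [0,0,-0.8],
    [0,0,-0.8],
    [0,0,-0.8],
    [0,0,-0.8]
  ]
}}

```text
time: 24.27
ee_pos: [568.5, -349.0, 56.0]
eef_rot: [0.003, 0.93, 0.368, 0.001]
force: [-0.1, -4.4, 4.6]
grip_width: 12.9
finger_force: 10.0
```

Call:
{"fn": "send_rows", "kwargs": {
  "slide": [
    [0,0,0],
    [0,0,0],
    [0,0,0],
    [0,0,0],
    [0,0,0],
    [0,0,0],
    [0,0,0],
    [0,0,0],
    [0,0,0],
    [0,0,0],
    [0,0,0],
    [0,0,0]
  ],
  "dr": [
    [0,0,-0.9],
    [0,0,-0.9],
    [0,0,-0.9],
    [0,0,-0.9],
    [0,0,-0.9],
    [0,0,-0.9],
    [0,0,-0.9],
    [0,0,-0.9],
    [0,0,-0.9],
    [0,0,-0.9],
    [0,0,-0.9],
    [0,0,-0.5]
  ]
}}

```text
time: 25.27
ee_pos: [568.9, -349.1, 56.0]
eef_rot: [0.004, 0.738, 0.675, 0.0]
force: [1.0, -4.7, 3.4]
grip_width: 13.0
finger_force: 10.0
```

Call:
{"fn": "send_rows", "kwargs": {
  "slide": [
    [0,0,0],
    [0,0,0],
    [0,0,0]
  ],
  "dr": [
    [0,0,-0.2],
    [0,0,0],
    [0,0,0]
  ]
}}

```text
time: 25.52
ee_pos: [568.9, -349.1, 56.0]
eef_rot: [0.004, 0.735, 0.678, 0.0]
force: [2.1, -4.8, 5.2]
grip_width: 12.6
finger_force: 10.0
```

Call:
{"fn": "send_rows", "kwargs": {
  "slide": [
    [0,0,0],
    [0,0,0],
    [0,0,0],
    [0,0,0],
    [0,0,-0.2],
    [0,0,-0.6],
    [0,0,-1],
    [0,0,-1],
    [0,0,-1],
    [0,0,-1],
    [0,0,-1],
    [0,0,-1]
  ],
  "dr": [
    [0,0,0],
    [0,0,0],
    [0,0,0],
    [0,0,0],
    [0,0,0],
    [0,0,0],
    [0,0,0],
    [0,0,0],
    [0,0,0],
    [0,0,0],
    [0,0,0],
    [0,0,0]
  ],
  "jaw": 0.35
}}

```text
time: 26.52
ee_pos: [567.1, -345.3, 191.6]
eef_rot: [0.0, 0.734, 0.679, 0.0]
force: [-0.1, 0.2, -0.6]
grip_width: 32.2
finger_force: 0.0
```

Run:
```python
from h import *
from cell import r
im,d=r.get_image("side");ci=r.camera_info("side");P=cloud(im,d,ci);m=masks(im)
E=(P-O)@np.stack([EX,EY,EZ],1);X,Y,Z=np.moveaxis(E,-1,0)
q_=E[m["red"]&(abs(X)<80)&(abs(Y)<80)&(Z>20)&(Z<120)];print("red",len(q_),q_.min(0).round(1),q_.max(0).round(1))
q_=E[m["blue"]&(X>-30)&(X<120)&(Y<80)&(Y>-160)&(Z>15)&(Z<90)];c,v=axis(q_[:,:2]);print(c,v,q_.min(0),q_.max(0))
cv2.imwrite("pics/side5.png",cv2.resize(im[220:400,300:540,::-1],None,fx=3,fy=3))
```

```text
red 527 [-26.4 -52.3  51.9] [ -3.5  47.8 105. ]
[ 22.9589245  -90.24414842] [0.04628969 0.99892806] [  11.5132439  -117.05649553   22.8583797 ] [ 33.69555751 -25.98364641  63.7113285 ]
```

View pics/side5.png

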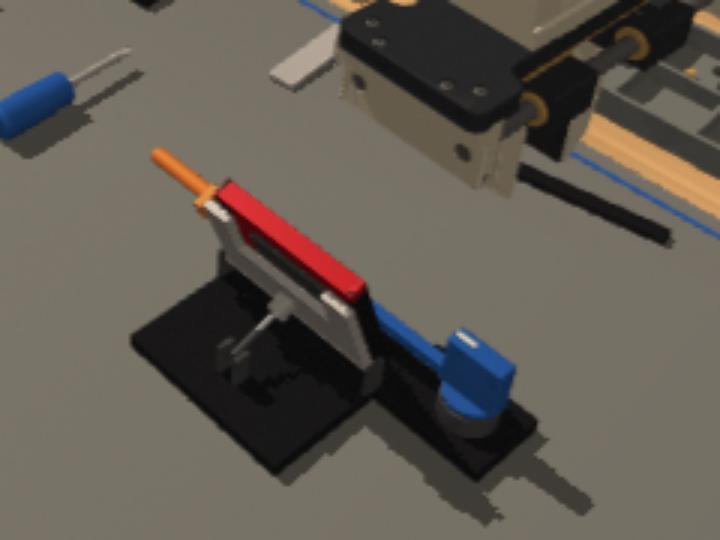

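The keeper is across, with its arm reaching in front of the board along easel +y. The board leans flat and centred, and the gripper is clear.

```bash
python3 -c "
from cell import r
print(r.sign_off())"
```

```text
the job is handed in; nothing more can be done
None
```

I handed the job in after about 27 s of the 64 s allowed: the rest is open, the red board leans centred on it and released, and the keeper is across; the hand-in returned no verdict.

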